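# Chuck the blue-banded canister in the bench fixture

## Task

Take the white canister with the blue band and blue lid knob out of the blue tray and stand it upright on the bench chuck, in the middle of the open jaws, without dropping it. Let go, then swing the chuck's black crank grip clockwise (seen from above) until all three jaws hold the canister snugly, without forcing it, and let go of the crank. Leave the other two canisters standing where they are in the tray.

Things in the scene. Friction and masses are not known exactly. Their poses are not given: they have to be found in the camera images.
- can_blue: The canister to be chucked: white ceramic cylinder, 60 mm diameter, 100 mm tall, 0.2 to 0.45 kg, with a blue band 30 to 52 mm above its foot and a blue lid knob (18 mm diameter, 12 mm high) on top; all one rigid piece. Origin: centre of its underside, z up its axis. It starts upright in one of the three places of the tray.
- can_plain: Bystander canister, same shape and size, all white. Origin: centre of its underside.
- can_copper: Bystander canister, same shape and size, copper band and copper knob. Origin: centre of its underside.
- tray: Low blue tray fixed to the table, 140 x 370 mm (x, y of its frame), walls 25 mm high, floor 5 mm thick; the three canisters stand in it in a row along its y, 120 mm apart. Origin: centre of its underside.
- chuck_seat (a point): Centre of the chuck's flat top, where the canister stands, 45 mm above the table; z is the chuck's axis, pointing up. The chuck is a round grey and steel fixture fixed to the table: foot 190 mm diameter, top 144 mm diameter. Fully open the jaw faces lie 42 mm from this axis; they rise to 29 mm above this seat.
- sleeve (a joint): Turn of the knurled steel sleeve (160 mm diameter) with its crank, rad: 0 jaws fully open, grows clockwise from above, stop at 1.6; starts at 0 to 0.4. Jaw faces lie 42 mm minus 10 mm per rad from the axis: they meet the canister at about 1.2. Stiff (3 N at the grip), stays where left. Once the jaws bear, resistance climbs quickly: 5 to 15 N more at the grip is snug, over 30 N is forcing.
- crank_grip (a point): On the axis of the upright black crank grip, at the height to hold it: 133 mm above the table, 22 mm below the grip's red-dotted top. The grip is a cylinder, 26 mm diameter, 75 to 155 mm above the table, 110 mm from the chuck axis; it goes round with the sleeve. The point's x points outward from the chuck axis, z up.
- jaw_a: One of the chuck's three identical steel jaws with a smooth white nylon pad, 24 mm wide, 28 mm high, top 74 mm above the table. Body origin: on the table plane below the pad's inner face; its +x points radially outward. All three move together, 10 mm inward per rad of the sleeve.
- jaw_b: One of the chuck's three identical steel jaws with a smooth white nylon pad, 24 mm wide, 28 mm high, top 74 mm above the table. Body origin: on the table plane below the pad's inner face; its +x points radially outward. All three move together, 10 mm inward per rad of the sleeve.
- jaw_c: One of the chuck's three identical steel jaws with a smooth white nylon pad, 24 mm wide, 28 mm high, top 74 mm above the table. Body origin: on the table plane below the pad's inner face; its +x points radially outward. All three move together, 10 mm inward per rad of the sleeve.

How it is judged:
On the way, in this order (a step that is already met when the one before it is completed fails the run):
1. The blue-banded canister stands released on the chuck seat within 14 mm of its axis, jaws still open (sleeve below 0.8 rad) (horizontal distance between can_blue and chuck_seat below 0.014 m and z of can_blue in the frame of chuck_seat between -0.004 and 0.005 m and angle between can_blue's own z axis and vertical below 0.06 rad and contact force between the fingers and can_blue below 0.2 N and value of joint sleeve below 0.8 rad), for 0.2 s.
2. All three jaws press on the canister with more than 2 N each (horizontal distance between can_blue and chuck_seat below 0.006 m and z of can_blue in the frame of chuck_seat between -0.004 and 0.005 m and angle between can_blue's own z axis and vertical below 0.06 rad and contact force between each of jaw_a, jaw_b, jaw_c and can_blue above 2 N), for 0.2 s.
At the end, for the whole second after the job is handed in: Blue-banded canister at rest on the chuck seat: upright within 0.06 rad, foot within 5 mm of the seat, within 4 mm of the chuck axis, all three jaws pressing with over 2 N; sleeve at rest; the other two canisters upright (0.1 rad), moved under 30 mm (horizontal distance between can_blue and chuck_seat below 0.004 m and z of can_blue in the frame of chuck_seat between -0.004 and 0.005 m and angle between can_blue's own z axis and vertical below 0.06 rad and contact force between each of jaw_a, jaw_b, jaw_c and can_blue above 2 N and distance of each of can_plain, can_copper from where it was at the start of the episode below 0.03 m and angle between each of can_plain, can_copper's own z axis and vertical below 0.1 rad and linear speed of can_blue below 0.02 m/s and velocity of joint sleeve between -0.05 and 0.05 rad/s); the robot touches nothing.
It fails at once if A jaw squeezes the canister with more than 120 N (forced; about 35 N at the crank grip) (contact force between any of jaw_a, jaw_b, jaw_c and can_blue above 120 N).
It fails at once if The blue-banded canister falls or is thrown (faster than 0.5 m/s while no finger touches it) (linear speed of can_blue above 0.5 m/s and contact force between the fingers and can_blue below 0.1 N).
It fails at once if Another canister is knocked over (tilted more than 0.5 rad) (angle between any of can_plain, can_copper's own z axis and vertical above 0.5 rad).
It also fails if it takes over 58 s, if anything falls off the work surface, if the arm or the gripper's body presses on something with over 40 N, if the wrist force passes 120 N, or if a joint passes its speed limit or range.

## Robot

A 7-joint arm with a two-finger parallel gripper is mounted at the origin on the work surface. World frame = base frame: x ahead of the robot, y to its left, z up, the work surface at z = 0. Lengths are in m, angles in rad, forces in N, time in s.
With the tool pointing down it reaches from about 0.35 to 0.9 m from the base axis. Payload 8.1 kg.
Tool frame: the origin (TCP) lies at the very end of the fingers, on their centre line; the grasp point (between the pads) lies 19 mm behind it; z points along the fingers, y is the line along which they close (so a half turn about z gives the same grasp; the last joint's range is limited). The gripper opens to 92 mm and grips with 3 to 60 N. Pads are 19 mm wide; open, the fingers measure 130 mm over their backs; the gripper's body (75 mm by 190 mm) begins 47 mm behind the grasp point.
Start: joints at [-1.267, 0.434, 0.025, 1.573, -0.012, 1.134, -0.075], TCP at [0.247, 0.574, 0.227] pointing down, gripper open.
Joint ranges: [-2.62, 2.62], [-0.44, 2.09], [-1.27, 1.32], [0.08, 2.57], [-1.32, 4.46], [0.12, 2], [-2.74, 2.74]. Speed limits (rad/s): [2.22, 2.22, 3.01, 3.01, 3.14, 3.14, 3.14].

## Interface

Orientations are given as a rotation vector (axis times angle).
In Python, from cell import arm gives the robot as it stands.
- The arm moves only by the tool carry_out, never from a script. Its argument "commands" is a list of rows, each a list of 7 numbers: the opening, from 0 (shut) to 1 (fully open), then the shift along the tool's x, y, z each as a share of 0.025 m, from -1 to 1, then the turn, a rotation vector about the tool's x, y, z each as a share of 0.1 rad, from -1 to 1. A call has 1 to 8 rows; each row shifts and turns the commanded pose from where the row before left it, along the tool's axes as they then stand; what a row does not reach is not made up. A row lasts 1/10 s, in which the tool goes at most 50 mm and 8.59 degrees, less where a joint would pass 70% of its speed; a pose out of reach is approached as far as the arm can. A call with a number of a shift or a turn outside -1 to 1 is refused whole. A call with a gripper value outside its range is refused whole. The fingers move at their own pace and stop on an object; "squeeze" is the grip in N (left out, the last holds). Time passes only in rows, so rows that do not move let the fingers close. It gives the time, the measured TCP pose, the force, the opening and the grip force at its end, in the units of the state.
- arm.observe(): the state, without advancing time (a new reading comes with each control period).
- arm.get_image(name): name is "scene" or "side" or "wrist"; returns a dict with "pixels" (480x640x3 uint8, red, green, blue), "range_z" (480x640 float32, m along the optical axis (not along the pixel's ray), 0 where there is no reading), "mtx" (3x3 intrinsics, pixels), "k1" (the pictures are not rectified: a ray, as slopes to the right and down, at radius r is drawn at 1 + k1 r^2 times it, then the intrinsics apply), "R" (3x3) and "t" (3): a world point X has camera coordinates R X + t; the wrist camera has in their place "tool_from_camera" (4x4, takes a point from camera to tool coordinates, whose origin is the TCP and whose axes are the flange's). Camera axes: x right, y down, z forward; pixel columns grow to the right and rows downward; lengths in m; the calibration is good to about 2 mm. A picture is of the moment at which its call begins: read the wrist's pose just before it.
- arm.sign_off(): hands the job in; it is judged then, once.
The state is a dict: "clock": time; "joints": joint angles; "dq": joint speeds; "joint_efforts": joint torques, N m; "position": TCP position; "ee_rot": TCP orientation; "force": force on the tool from outside, world axes, zero at the start; "ft_torque": the same for the moment, N m; "width": opening from 0.0 (shut) to 1.0 (fully open); "gripper_force": force on a finger pad.
Only numpy, scipy, OpenCV 4.12 (cv2) and the standard library are available. Lean on these libraries where they do the work, as an engineer would, in place of code of your own. Each camera call takes 0.05 s, during which the arm holds its last target. There are 200 camera calls.

## Working session

There is one attempt and no reset: what is moved stays moved. The work goes in short steps, Python scripts to look and compute and a tool call to move; the robot and the scene stay as the last step left them, time stands still between calls to the robot, and variables do not carry over. Pictures are saved under pics/ and viewed, at most 10 in all, crops included, and the job is handed in when it is done.

Besides the shell and the picture viewer there is one more tool, called after "Request:" as a command line: name --pt "numbers of a row" for each row, then --argument value for the rest. carry_out: Moves the arm, as the interface text tells. Shift numbers are shares of 0.025 m and turn numbers shares of 0.1 rad, none past 1 either way. Its arguments: {"type":"object","properties":{"commands":{"type":"array"},"squeeze":{"type":"number"}},"required":["commands"]}

```bash
mkdir -p pics; ls; cat > h.py <<'E'
import numpy as np, cv2
from scipy.spatial.transform import Rotation as Ro
from cell import arm
def snap(n,save=None):
    s=arm.observe(); im=arm.get_image(n)
    if save: cv2.imwrite('pics/'+save,im['pixels'][:,:,::-1])
    if n=='wrist':
        T=np.eye(4);T[:3,:3]=Ro.from_rotvec(s['ee_rot']).as_matrix();T[:3,3]=s['position']
        W=T@np.array(im['tool_from_camera']); 
    else:
        W=np.eye(4);R=np.array(im['R']);W[:3,:3]=R.T;W[:3,3]=-R.T@np.array(im['t'])
    im['W']=W; return im
def rays(im,uv):
    k=float(np.ravel(im['k1'])[0])
    p=cv2.undistortPoints(np.array(uv,float).reshape(-1,1,2),np.array(im['mtx'],float),np.array([k,0,0,0,0.]))[:,0]
    return np.c_[p,np.ones(len(p))]
def onplane(im,uv,z):
    d=rays(im,uv)@im['W'][:3,:3].T; o=im['W'][:3,3]
    return o+d*((z-o[2])/d[:,2])[:,None]
def pts(im,mask):
    v,u=np.nonzero(mask&(im['range_z']>0)); z=im['range_z'][v,u]
    return (rays(im,np.c_[u,v])*z[:,None])@im['W'][:3,:3].T+im['W'][:3,3], np.c_[u,v]
E
python3 - <<'E'
from h import *
print(arm.observe())
a=snap('scene','scene0.png');b=snap('side','side0.png');c=snap('wrist','w0.png')
for i in(a,b,c):print(i['W'].round(3).tolist(),np.array(i['mtx']).tolist(),i['k1'])
E
```

```text
pics
{'clock': 0.0, 'joints': array([-1.26660191,  0.43519233,  0.02498161,  1.57411606, -0.01157569,
        1.13399685, -0.07512931]), 'dq': array([ 0.00096915, -0.00073285,  0.00041758, -0.00066356,  0.00051429,
        0.00031539,  0.00222163]), 'joint_efforts': array([-2.17950044e-03, -6.67827988e+01,  9.83553194e-01, -3.14471233e+01,
       -6.08260953e-02,  4.23333503e-02,  1.58638977e-04]), 'position': array([0.24715174, 0.57348987, 0.22595679]), 'ee_rot': array([-6.34712645e-01, -3.07665220e+00,  2.45157471e-03]), 'force': array([-0.51744467, -0.42814164, -0.50667912]), 'ft_torque': array([-0.01715472, -0.02458319,  0.07492816]), 'gripper_force': 0.0, 'width': 0.9995666874510104}
[[-0.709, 0.504, -0.494, 0.932], [0.705, 0.486, -0.516, 0.348], [-0.02, -0.714, -0.7, 0.635], [0.0, 0.0, 0.0, 1.0]] [[438.1304082097349, 0.0, 314.42472058530836], [0.0, 438.1304082097349, 242.49113544818337], [0.0, 0.0, 1.0]] -0.043407182551636565
[[0.934, -0.197, 0.298, 0.242], [-0.357, -0.478, 0.803, -0.834], [-0.016, -0.856, -0.517, 0.594], [0.0, 0.0, 0.0, 1.0]] [[437.1367208422141, 0.0, 317.37617837354594], [0.0, 437.1367208422141, 243.46216007520073], [0.0, 0.0, 1.0]] -0.028636814174370046
[[0.396, 0.883, 0.253, 0.178], [0.918, -0.38, -0.111, 0.603], [-0.002, 0.276, -0.961, 0.384], [0.0, 0.0, 0.0, 1.0]] [[417.9355661589589, 0.0, 326.9928463443541], [0.0, 417.9355661589589, 241.13237712396932], [0.0, 0.0, 1.0]] -0.08157942388883338
```

View pics/scene0.png

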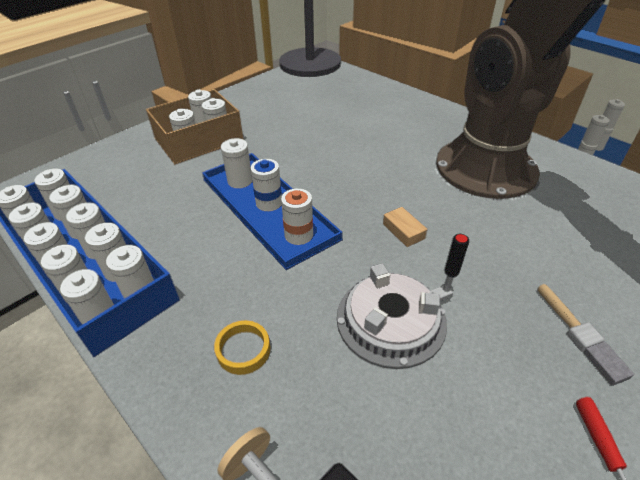

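View pics/side0.png

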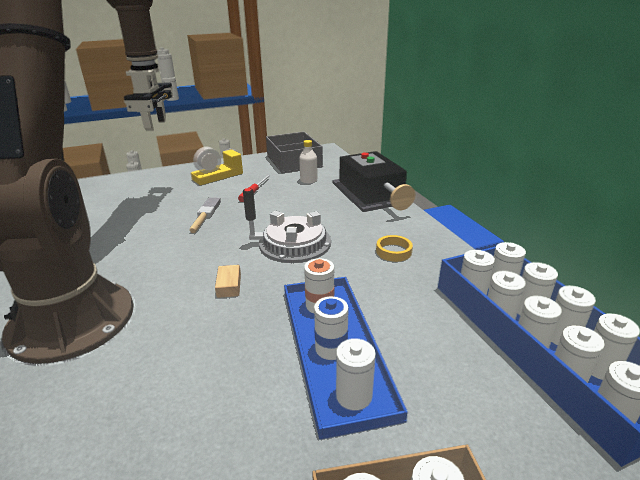

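Scene: blue-banded can is in the middle of the tray, with its knob at about (266,165). The chuck is at (393,310) and the crank grip's red top at (460,238). In the side view: knob (331,303), chuck (295,233), grip (250,195). Next I'll measure these.

```bash
python3 - <<'E'
from h import *
rois={'scene':dict(knob=(250,285,150,190),red=(448,475,228,245),grip=(440,475,232,280),chuck=(330,452,255,365)),
'side':dict(knob=(312,350,292,318),red=(240,262,180,200),grip=(240,260,183,225),chuck=(255,335,205,262))}
for n in rois:
    im=snap(n); px=im['pixels'].astype(int); r,g,b=px[...,0],px[...,1],px[...,2]
    hsv=cv2.cvtColor(im['pixels'],cv2.COLOR_RGB2HSV).astype(int)
    def roi(k):
        a=rois[n][k]; m=np.zeros(r.shape,bool); m[a[2]:a[3],a[0]:a[1]]=1; return m
    m=roi('knob')&(b>r+40)&(b>g+25)
    nl,l,st,ce=cv2.connectedComponentsWithStats(m.astype(np.uint8))
    for i in range(1,nl):
        if st[i,4]>15:
            P,uv=pts(im,l==i); print(n,'blue',st[i],P.mean(0).round(4),P[:,2].max().round(4), 'P@.105/.117',onplane(im,[ce[i]],.111)[0].round(4))
    m=roi('red')&(r>g+60)&(r>b+60); P,uv=pts(im,m); print(n,'red',len(uv),uv.mean(0),P.mean(0).round(4),P[:,2].max(),onplane(im,[uv.mean(0)],.155)[0].round(4))
    m=roi('grip')&(px.max(2)<60); P,uv=pts(im,m); s=(P[:,2]>.09)&(P[:,2]<.16);print(n,'grip',s.sum(),np.median(P[s],0).round(4),(im['W'][:3,3]).round(3))
    # chuck
    m=roi('chuck'); P,uv=pts(im,m)
    for lo,hi in((.04,.05),(.066,.08)):
        s=(P[:,2]>lo)&(P[:,2]<hi); print(n,'chuck',lo,s.sum(),P[s].mean(0).round(4),P[s].min(0).round(4),P[s].max(0).round(4))
    s=(P[:,2]>.066)&(P[:,2]<.08); mm=np.zeros(r.shape,np.uint8); mm[uv[s,1],uv[s,0]]=1
    nl,l,st,ce=cv2.connectedComponentsWithStats(mm)
    for i in range(1,nl):
        if st[i,4]>15: Q,_=pts(im,l==i); print('  jaw',st[i],Q.mean(0).round(4))
    # dark centre
    m=roi('chuck')&(px.max(2)<60)&(abs(im['range_z'])>0)
    nl,l,st,ce=cv2.connectedComponentsWithStats(m.astype(np.uint8))
    for i in range(1,nl):
        if st[i,4]>60: print('  dark',st[i],onplane(im,[ce[i]],.045)[0].round(4))
    s=(P[:,2]>.042)&(P[:,2]<.048); 
    (cx,cy),rad=cv2.minEnclosingCircle(P[s][:,:2].astype(np.float32)); print('  enc',cx,cy,rad)
E
```

```text
scene blue [250 153   9  13  64] [ 0.3901 -0.4355  0.0163] 0.0278 P@.105/.117 [ 0.4731 -0.3154  0.111 ]
scene blue [254 159  21  13 203] [ 0.4721 -0.2785  0.109 ] 0.1214 P@.105/.117 [ 0.4739 -0.2761  0.111 ]
scene blue [278 178   7  12  52] [ 0.4164 -0.2944  0.0212] 0.0579 P@.105/.117 [ 0.4919 -0.2004  0.111 ]
scene blue [250 182   5   8  26] [ 0.4652 -0.3471  0.0152] 0.0617 P@.105/.117 [ 0.5375 -0.2394  0.111 ]
scene red 81 [461.09876543 237.87654321] [0.4278 0.1544 0.1564] 0.15856916123245468 [0.4264 0.1539 0.155 ]
scene grip 476 [0.4386 0.1591 0.1266] [0.932 0.348 0.635]
scene chuck 0.04 3854 [0.535  0.1193 0.0455] [0.4272 0.043  0.04  ] [0.6028 0.1867 0.05  ]
scene chuck 0.066 820 [0.5338 0.1192 0.0732] [0.432  0.0457 0.066 ] [0.6023 0.1786 0.0798]
  jaw [370 263  21  18 239] [0.5093 0.0661 0.0731]
  jaw [444 272   8   7  19] [0.4371 0.1542 0.074 ]
  jaw [421 292  19  17 262] [0.5007 0.162  0.0732]
  jaw [365 307  23  23 300] [0.5882 0.122  0.0733]
  dark [445 255   7  22 116] [0.3904 0.1327 0.045 ]
  dark [379 294  29  23 512] [0.5293 0.1146 0.045 ]
  enc 0.5133619904518127 0.12567508220672607 0.09210606664419174
side blue [334 292  16  26 151] [ 0.5499 -0.1603  0.009 ] 0.1045 P@.105/.117 [ 0.4961 -0.2784  0.111 ]
side blue [319 298  25  17 324] [ 0.468  -0.2856  0.1083] 0.1189 P@.105/.117 [ 0.4668 -0.2887  0.111 ]
side red 81 [248.98765432 189.24691358] [0.4758 0.3829 0.0529] 0.15741865009528333 [0.4311 0.1529 0.155 ]
side grip 221 [0.4248 0.1429 0.1249] [ 0.242 -0.834  0.594]
side chuck 0.04 995 [0.5272 0.1045 0.0446] [0.4584 0.0408 0.04  ] [0.6006 0.1842 0.0499]
side chuck 0.066 239 [0.5277 0.1087 0.0718] [0.4375 0.0424 0.0661] [0.6013 0.1738 0.0792]
  jaw [270 211  14   8  78] [0.497  0.1547 0.0717]
  jaw [307 211  14   8  78] [0.5843 0.1147 0.0716]
  jaw [286 227  11   9  81] [0.5049 0.0577 0.0719]
  enc 0.5281614661216736 0.11289002746343613 0.07471168786287308
```

```bash
cat >> h.py <<'E'
def yaw(s):
    y=Ro.from_rotvec(s['ee_rot']).as_matrix()[:,1]; return np.arctan2(y[1],y[0])
def plan(pos,psi,n):
    """n rows straight to world pos and tool-y yaw psi, tool down"""
    s=arm.observe(); p0=np.array(s['position']); a0=yaw(s); d=(psi-a0+np.pi)%(2*np.pi)-np.pi
    print('tilt',np.degrees(np.arccos(-Ro.from_rotvec(s['ee_rot']).as_matrix()[2,2])).round(2),'yaw',a0.round(4),'d',(np.array(pos)-p0).round(4),d.round(3))
    step=(np.array(pos)-p0)/n
    for i in range(n):
        a=a0+d*i/n; x=np.array([-np.sin(a),np.cos(a),0]);y=np.array([np.cos(a),np.sin(a),0])
        print([round(float(v),2) for v in(step@x/.025,step@y/.025,-step[2]/.025)],round(-d/n/.1,2))
E
python3 - <<'E'
from h import *
im=snap('scene'); p=onplane(im,[(235,145),(265,165),(297,197)],.115); print(p.round(3), np.degrees(np.arctan2(*(p[2]-p[0])[[1,0]])))
plan([.50,.113,.30],.21,24)
E
```

```text
[[ 0.47  -0.38   0.115]
 [ 0.475 -0.272  0.115]
 [ 0.502 -0.146  0.115]] 82.3659397028415
tilt 0.03 yaw 1.1639 d [ 0.2527 -0.4608  0.0735] -0.954
[-0.69, -0.54, -0.12] 0.4
[-0.71, -0.51, -0.12] 0.4
[-0.73, -0.48, -0.12] 0.4
[-0.75, -0.45, -0.12] 0.4
[-0.77, -0.42, -0.12] 0.4
[-0.78, -0.39, -0.12] 0.4
[-0.8, -0.36, -0.12] 0.4
[-0.81, -0.33, -0.12] 0.4
[-0.82, -0.3, -0.12] 0.4
[-0.84, -0.26, -0.12] 0.4
[-0.85, -0.23, -0.12] 0.4
[-0.85, -0.2, -0.12] 0.4
[-0.86, -0.16, -0.12] 0.4
[-0.87, -0.13, -0.12] 0.4
[-0.87, -0.09, -0.12] 0.4
[-0.87, -0.06, -0.12] 0.4
[-0.88, -0.02, -0.12] 0.4
[-0.88, 0.01, -0.12] 0.4
[-0.87, 0.05, -0.12] 0.4
[-0.87, 0.08, -0.12] 0.4
[-0.87, 0.12, -0.12] 0.4
[-0.86, 0.15, -0.12] 0.4
[-0.86, 0.18, -0.12] 0.4
[-0.85, 0.22, -0.12] 0.4
```

Request:
carry_out --pt "1 -0.69 -0.54 -0.12 0 0 0.4" --pt "1 -0.71 -0.51 -0.12 0 0 0.4" --pt "1 -0.73 -0.48 -0.12 0 0 0.4" --pt "1 -0.75 -0.45 -0.12 0 0 0.4" --pt "1 -0.77 -0.42 -0.12 0 0 0.4" --pt "1 -0.78 -0.39 -0.12 0 0 0.4" --pt "1 -0.8 -0.36 -0.12 0 0 0.4" --pt "1 -0.81 -0.33 -0.12 0 0 0.4"

```text
clock: 1.1
position: [0.3323, 0.4189, 0.2511]
ee_rot: [1.122, 2.934, 0.0]
force: [0.5, -0.4, 1.1]
width: 1.002
gripper_force: 0.0
```

Request:
carry_out --pt "1 -0.82 -0.3 -0.12 0 0 0.4" --pt "1 -0.84 -0.26 -0.12 0 0 0.4" --pt "1 -0.85 -0.23 -0.12 0 0 0.4" --pt "1 -0.85 -0.2 -0.12 0 0 0.4" --pt "1 -0.86 -0.16 -0.12 0 0 0.4" --pt "1 -0.87 -0.13 -0.12 0 0 0.4" --pt "1 -0.87 -0.09 -0.12 0 0 0.4" --pt "1 -0.87 -0.06 -0.12 0 0 0.4"

```text
clock: 1.9
position: [0.4159, 0.265, 0.275]
ee_rot: [1.575, 2.718, 0.0]
force: [-0.2, 0.5, 0.7]
width: 1.001
gripper_force: 0.0
```

Request:
carry_out --pt "1 -0.88 -0.02 -0.12 0 0 0.4" --pt "1 -0.88 0.01 -0.12 0 0 0.4" --pt "1 -0.87 0.05 -0.12 0 0 0.4" --pt "1 -0.87 0.08 -0.12 0 0 0.4" --pt "1 -0.87 0.12 -0.12 0 0 0.4" --pt "1 -0.86 0.15 -0.12 0 0 0.4" --pt "1 -0.86 0.18 -0.12 0 0 0.4" --pt "1 -0.85 0.22 -0.12 0 0 0.4"

```text
clock: 2.7
position: [0.4995, 0.1108, 0.299]
ee_rot: [1.988, 2.433, 0.0]
force: [0.3, 0.5, -0.2]
width: 0.998
gripper_force: 0.0
```

Request:
carry_out --pt "1 0 0 0 0 0 0" --pt "1 0 0 0 0 0 0"

```text
clock: 2.9
position: [0.499, 0.1119, 0.2987]
ee_rot: [-1.986, -2.434, 0.0]
force: [0.4, 0.8, 0.1]
width: 0.998
gripper_force: 0.0
```

```bash
python3 - <<'E'
from h import *
s=arm.observe();print(s['position'],yaw(s),np.array(s['dq']).round(3))
im=snap('wrist','w1.png')
print(im['W'].round(3).tolist())
plan([.475,-.28,.30],-.14,18)
E
```

```text
[0.49903654 0.11186413 0.29870362] 0.20230211328421932 [-0.019 -0.002 -0.024  0.009 -0.003 -0.001 -0.002]
[[0.98, 0.194, 0.055, 0.483], [0.201, -0.941, -0.272, 0.185], [-0.001, 0.277, -0.961, 0.457], [0.0, 0.0, 0.0, 1.0]]
tilt 0.03 yaw 0.2038 d [-0.0237 -0.3927  0.0014] -0.344
[-0.84, -0.23, -0.0] 0.19
[-0.85, -0.21, -0.0] 0.19
[-0.85, -0.2, -0.0] 0.19
[-0.86, -0.18, -0.0] 0.19
[-0.86, -0.16, -0.0] 0.19
[-0.86, -0.15, -0.0] 0.19
[-0.86, -0.13, -0.0] 0.19
[-0.87, -0.11, -0.0] 0.19
[-0.87, -0.1, -0.0] 0.19
[-0.87, -0.08, -0.0] 0.19
[-0.87, -0.06, -0.0] 0.19
[-0.87, -0.05, -0.0] 0.19
[-0.87, -0.03, -0.0] 0.19
[-0.87, -0.01, -0.0] 0.19
[-0.87, 0.0, -0.0] 0.19
[-0.87, 0.02, -0.0] 0.19
[-0.87, 0.04, -0.0] 0.19
[-0.87, 0.05, -0.0] 0.19
```

View pics/w1.png

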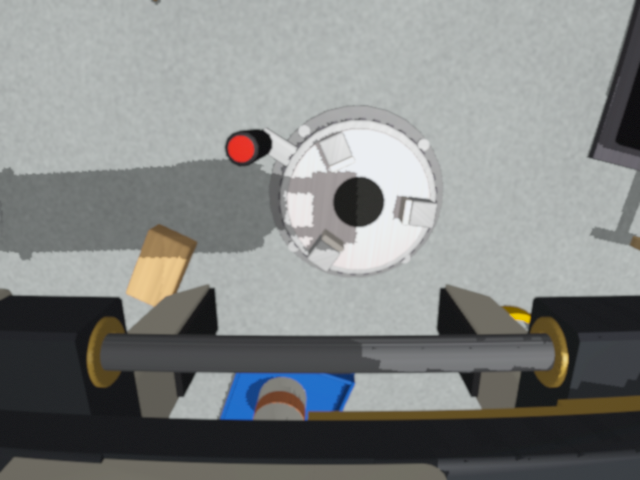

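Wrist view: the chuck's dark centre is at (358,202), the grip's red top at (240,149), and the jaws at (335,150), (418,208) and (322,248). I'll measure these, then go over the tray.

```bash
cat > chuck.py <<'E'
from h import *
im=snap('wrist'); px=im['pixels'].astype(int); r,g,b=px[...,0],px[...,1],px[...,2]
def comps(m,mn):
    nl,l,st,ce=cv2.connectedComponentsWithStats(m.astype(np.uint8)); return [(st[i],ce[i],l==i) for i in range(1,nl) if st[i,4]>mn]
top=np.zeros(r.shape,bool); top[:285]=1
for st,ce,m in comps(top&(px.max(2)<60),200): print('dark',st,onplane(im,[ce],.045)[0].round(4))
for st,ce,m in comps(top&(r>g+80)&(r>b+80),100): P,_=pts(im,m);print('red',st,onplane(im,[ce],.155)[0].round(4),np.median(P,0).round(4))
P,uv=pts(im,top)
s=(P[:,2]>.069)&(P[:,2]<.08); mm=np.zeros(r.shape,np.uint8); mm[uv[s,1],uv[s,0]]=1
for st,ce,m in comps(mm,60): Q,_=pts(im,m>0); print('jaw',st,Q.mean(0).round(4))
s=(P[:,2]>.041)&(P[:,2]<.049); (c,d),rad=cv2.minEnclosingCircle(P[s][:,:2].astype(np.float32)); print('top',c,d,rad,np.median(P[s],0))
E
python3 chuck.py
```

```text
dark [590   0  50 158 729] [0.7486 0.2921 0.045 ]
dark [ 615   64   25   89 1228] [0.7773 0.2544 0.045 ]
dark [229 131  42  36 456] [0.4214 0.1507 0.045 ]
dark [ 335  179   48   48 1784] [0.5287 0.1149 0.045 ]
red [228 136  27  28 575] [0.4265 0.1542 0.155 ] [0.4268 0.1543 0.1559]
jaw [320 133  35  41 876] [0.4968 0.1604 0.0739]
jaw [402 200  35  29 822] [0.5842 0.1203 0.0739]
jaw [307 235  37  38 763] [0.5055 0.0645 0.0739]
top 0.6463215947151184 0.13348239660263062 0.18946386873722076 [0.53197477 0.11810986 0.04542578]
```

Request:
carry_out --pt "1 -0.84 -0.23 0 0 0 0.19" --pt "1 -0.85 -0.21 0 0 0 0.19" --pt "1 -0.85 -0.2 0 0 0 0.19" --pt "1 -0.86 -0.18 0 0 0 0.19" --pt "1 -0.86 -0.16 0 0 0 0.19" --pt "1 -0.86 -0.15 0 0 0 0.19" --pt "1 -0.86 -0.13 0 0 0 0.19" --pt "1 -0.87 -0.11 0 0 0 0.19"

```text
clock: 3.8
position: [0.488, -0.0639, 0.2988]
ee_rot: [2.165, 2.276, 0.0]
force: [-0.1, -0.2, 0.0]
width: 1.001
gripper_force: 0.0
```

Request:
carry_out --pt "1 -0.87 -0.1 0 0 0 0.19" --pt "1 -0.87 -0.08 0 0 0 0.19" --pt "1 -0.87 -0.06 0 0 0 0.19" --pt "1 -0.87 -0.05 0 0 0 0.19" --pt "1 -0.87 -0.03 0 0 0 0.19" --pt "1 0 0 0 0 0 0.19" --pt "1 0 0 0 0 0 0.19" --pt "1 0 0 0 0 0 0.19"

```text
clock: 4.6
position: [0.4817, -0.1704, 0.2986]
ee_rot: [-2.33, -2.106, -0.0]
force: [0.9, 0.3, 0.5]
width: 0.998
gripper_force: 0.0
```

```bash
python3 - <<'E'
from h import *
s=arm.observe();print(s['position'],yaw(s))
im=snap('wrist','w2.png')
E
```

```text
[ 0.48173934 -0.17038576  0.29857261] -0.10079984277687325
```

View pics/w2.png

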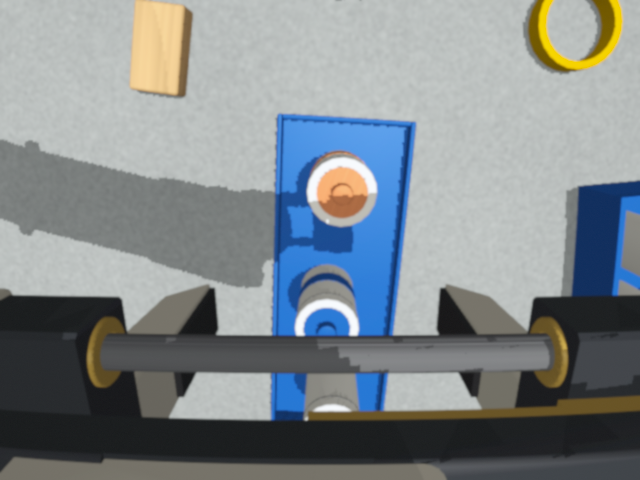

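Wrist view: copper lid at (343,191). The blue lid at (327,328) is partly hidden by the gripper, so I'll back off 90 mm for a clear look at it.

Request:
carry_out --pt "1 0.9 0 0 0 0 0.2" --pt "1 0.9 0 0 0 0 0" --pt "1 0.9 0 0 0 0 0" --pt "1 0.9 0 0 0 0 0" --pt "1 0 0 0 0 0 0" --pt "1 0 0 0 0 0 0"

```text
clock: 5.25
position: [0.4921, -0.0808, 0.2987]
ee_rot: [-2.348, -2.087, 0.0]
force: [-0.5, -1.2, -0.7]
width: 1.001
gripper_force: 0.0
```

```bash
python3 - <<'E'
from h import *
s=arm.observe();print(s['position'],yaw(s))
im=snap('wrist','w3.png');px=im['pixels'].astype(int); r,g,b=px[...,0],px[...,1],px[...,2]
P,uv=pts(im,np.arange(480)[:,None]*np.ones((1,640))<300)
s=(P[:,2]>.098)&(P[:,2]<.125); mm=np.zeros(r.shape,np.uint8); mm[uv[s,1],uv[s,0]]=1
n,l,st,ce=cv2.connectedComponentsWithStats(mm)
for i in range(1,n):
    if st[i,4]>150:
        m=l==i; Q,q=pts(im,m); c=px[q[:,1],q[:,0]]
        sel=abs(Q[:,2]-.105)<.005; (cx,cy),ra=cv2.minEnclosingCircle(Q[sel][:,:2].astype(np.float32))
        bl=m&(b>r+40)&(b>g+25)
        v,u=np.nonzero(bl); k=Q[Q[:,2]>.1125]
        print(st[i],'depth mean',Q.mean(0).round(4),'circ',round(cx,4),round(cy,4),round(ra,4),'blue',bl.sum(),'knob',len(k),k.mean(0).round(4) if len(k) else '')
        e=cv2.fitEllipse(cv2.findContours(m.astype(np.uint8),0,1)[0][0]); print('  ell',onplane(im,[e[0]],.105)[0].round(4),np.array(e[1]).round(1))
        if bl.sum()>30: print('  bluering',onplane(im,[(u.mean(),v.mean())],.107)[0].round(4))
# tray edge
m=(b>r+60)&(b>g+30); m[300:]=0; m[:,:250]=0; m[:,450:]=0
Q,_=pts(im,m); Q=Q[(Q[:,2]<.035)&(Q[:,2]>-.01)]; d=Q[:,:2]-Q[:,:2].mean(0); print(len(Q),Q.min(0),Q.max(0))
for y in np.arange(Q[:,1].min()+.02,Q[:,1].max(),.03):
    t=Q[abs(Q[:,1]-y)<.006]; print(y.round(3),t[:,0].min().round(4),t[:,0].max().round(4))
E
```

```text
[ 0.49205067 -0.0807628   0.29870439] -0.11780704361300313
[ 309  258   65   42 2262] depth mean [ 0.4958 -0.1457  0.1068] circ 0.4952 -0.1548 0.0298 blue 0 knob 242 [ 0.4946 -0.1531  0.1169]
  ell [ 0.4957 -0.1465  0.105 ] [44. 68.]
8721 [ 0.4190607  -0.21620339 -0.00153932] [ 0.57643052 -0.08342176  0.02817859]
-0.196 0.4191 0.567
-0.166 0.423 0.5675
-0.136 0.4315 0.5727
-0.106 0.4357 0.5764
```

I moved the wrong way, because image up is +y. Going over the can itself instead.

Request:
carry_out --pt "1 -1 -0.05 0 0 0 0.1" --pt "1 -1 -0.05 0 0 0 0.1" --pt "1 -1 -0.05 0 0 0 0" --pt "1 -1 -0.05 0 0 0 0" --pt "1 -1 0 0 0 0 0" --pt "1 -1 0 0 0 0 0" --pt "1 -1 0 0 0 0 0" --pt "1 -1 0 0 0 0 0"

```text
clock: 6.1
position: [0.459, -0.281, 0.2989]
ee_rot: [2.373, 2.058, -0.0]
force: [-0.3, -0.8, 0.8]
width: 1.004
gripper_force: 0.0
```

Request:
carry_out --pt "1 -0.2 0 0 0 0 0" --pt "1 0 0 0 0 0 0" --pt "1 0 0 0 0 0 0"

```text
clock: 6.4
position: [0.4592, -0.2833, 0.2986]
ee_rot: [-2.371, -2.06, -0.0]
force: [0.7, 0.3, 0.7]
width: 0.997
gripper_force: 0.0
```

```bash
cat > cans.py <<'E'
from h import *
s=arm.observe();print(s['position'],yaw(s))
im=snap('wrist','w4.png');px=im['pixels'].astype(int); r,g,b=px[...,0],px[...,1],px[...,2]
P,uv=pts(im,np.arange(480)[:,None]*np.ones((1,640))<300)
s=(P[:,2]>.098)&(P[:,2]<.125); mm=np.zeros(r.shape,np.uint8); mm[uv[s,1],uv[s,0]]=1
n,l,st,ce=cv2.connectedComponentsWithStats(mm)
for i in range(1,n):
    if st[i,4]>150:
        m=l==i; Q,q=pts(im,m)
        sel=abs(Q[:,2]-.105)<.004; (cx,cy),ra=cv2.minEnclosingCircle(Q[sel][:,:2].astype(np.float32))
        bl=m&(b>r+40)&(b>g+25); v,u=np.nonzero(bl); k=Q[Q[:,2]>.1145]
        print(st[i],Q.mean(0).round(4),'circ',round(cx,4),round(cy,4),round(ra,4),'knob',len(k),k.mean(0).round(4) if len(k) else '')
        if bl.sum()>30: print('  bluering',bl.sum(),onplane(im,[(u.mean(),v.mean())],.107)[0].round(4))
m=(b>r+60)&(b>g+30); m[300:]=0; m[:,:220]=0; m[:,450:]=0
Q,_=pts(im,m); Q=Q[(Q[:,2]<.03)&(Q[:,2]>.018)]
for y in np.arange(Q[:,1].min()+.01,Q[:,1].max(),.03):
    t=Q[abs(Q[:,1]-y)<.006]; print(y.round(3),t[:,0].min().round(4),t[:,0].max().round(4))
E
python3 cans.py
```

```text
[ 0.45924558 -0.28334144  0.29857224] -0.13996201574020933
[ 313    8   75   80 4655] [ 0.4946 -0.1561  0.1066] circ 0.4948 -0.1558 0.0302 knob 454 [ 0.4947 -0.156   0.117 ]
[ 305  172   69   69 3687] [ 0.469  -0.2805  0.1068] circ 0.4689 -0.2817 0.0301 knob 347 [ 0.4686 -0.2814  0.1172]
  bluering 2000 [ 0.469  -0.2809  0.107 ]
-0.404 0.5237 0.5302
-0.374 0.393 0.5346
-0.344 0.3982 0.5396
-0.314 0.4027 0.5444
-0.284 0.4074 0.5491
-0.254 0.4124 0.5536
-0.224 0.4166 0.5586
-0.194 0.4216 0.5633
-0.164 0.4255 0.5682
-0.134 0.4306 0.5731
-0.104 0.4351 0.5757
```

```bash
python3 - <<'E'
from h import *
plan([.469,-.281,.065],-.155,10)
E
```

```text
tilt 0.04 yaw -0.1391 d [ 0.0096  0.002  -0.2336] -0.016
[0.01, 0.04, 0.93] 0.02
[0.01, 0.04, 0.93] 0.02
[0.01, 0.04, 0.93] 0.02
[0.01, 0.04, 0.93] 0.02
[0.01, 0.04, 0.93] 0.02
[0.01, 0.04, 0.93] 0.02
[0.01, 0.04, 0.93] 0.02
[0.01, 0.04, 0.93] 0.02
[0.01, 0.04, 0.93] 0.02
[0.01, 0.04, 0.93] 0.02
```

Request:
carry_out --pt "1 0.05 0.13 0.9 0 0 0.08" --pt "1 0.05 0.13 0.9 0 0 0.08" --pt "1 0.03 0.1 0.9 0 0 0" --pt "1 0 0 0.9 0 0 0" --pt "1 0 0 0.9 0 0 0" --pt "1 0 0 0.9 0 0 0" --pt "1 0 0 0.6 0 0 0"

```text
clock: 7.15
position: [0.4686, -0.2803, 0.1472]
ee_rot: [-2.384, -2.043, 0.0]
force: [0.4, -0.3, 0.4]
width: 1.005
gripper_force: 0.0
```

Request:
carry_out --pt "1 0 0 0.6 0 0 0" --pt "1 0 0 0.6 0 0 0" --pt "1 0 0 0.6 0 0 0" --pt "1 0 0 0.6 0 0 0" --pt "1 0 0 0.6 0 0 0" --pt "1 0 0 0.4 0 0 0" --pt "1 0 0 0.3 0 0 0" --pt "1 0 0 0 0 0 0"

```text
clock: 7.95
position: [0.4684, -0.2813, 0.0556]
ee_rot: [-2.386, -2.042, 0.0]
force: [0.8, -0.8, 0.7]
width: 1.004
gripper_force: 0.0
```

Request:
carry_out --pt "1 0 0 -0.4 0 0 0" --pt "1 0 0 0 0 0 0" --pt "0.5 0 0 0 0 0 0" --pt "0.5 0 0 0 0 0 0" --pt "0.5 0 0 0 0 0 0" --pt "0.5 0 0 0 0 0 0" --pt "0.5 0 0 0 0 0 0" --pt "0.5 0 0 0 0 0 0" --squeeze 30

```text
clock: 8.75
position: [0.4688, -0.2821, 0.0662]
ee_rot: [2.388, 2.041, 0.0]
force: [1.1, 0.2, 0.0]
width: 0.651
gripper_force: 30.0
```

Request:
carry_out --pt "0.5 0 0 -0.3 0 0 0" --pt "0.5 0 0 -0.6 0 0 0" --pt "0.5 0 0 -0.9 0 0 0" --pt "0.5 0 0 -0.9 0 0 0" --pt "0.5 0 0 -0.9 0 0 0" --pt "0.5 0 0 -0.9 0 0 0" --pt "0.5 0 0 -0.9 0 0 0" --pt "0.5 0 0 -0.6 0 0 0"

```text
clock: 9.55
position: [0.4683, -0.2823, 0.2179]
ee_rot: [2.388, 2.04, 0.001]
force: [0.6, 0.4, -3.2]
width: 0.649
gripper_force: 30.0
```

```bash
python3 - <<'E'
from h import *
s=arm.observe();print(s['width'],s['force'])
plan([.5288,.115,.22],-.155,18)
E
```

```text
0.6486726401499123 [ 0.60415992  0.41595566 -3.17986176]
tilt 0.04 yaw -0.1566 d [0.0605 0.3973 0.0021] 0.002
[0.89, -0.0, -0.0] -0.0
[0.89, -0.0, -0.0] -0.0
[0.89, -0.0, -0.0] -0.0
[0.89, -0.0, -0.0] -0.0
[0.89, -0.0, -0.0] -0.0
[0.89, -0.0, -0.0] -0.0
[0.89, -0.0, -0.0] -0.0
[0.89, -0.0, -0.0] -0.0
[0.89, -0.0, -0.0] -0.0
[0.89, -0.0, -0.0] -0.0
[0.89, -0.0, -0.0] -0.0
[0.89, -0.0, -0.0] -0.0
[0.89, -0.0, -0.0] -0.0
[0.89, -0.0, -0.0] -0.0
[0.89, -0.0, -0.0] -0.0
[0.89, -0.0, -0.0] -0.0
[0.89, -0.0, -0.0] -0.0
[0.89, -0.0, -0.0] -0.0
```

Request:
carry_out --pt "0.5 0.4 0 0 0 0 0" --pt "0.5 0.8 0 0 0 0 0" --pt "0.5 0.9 0 0 0 0 0" --pt "0.5 0.9 0 0 0 0 0" --pt "0.5 0.9 0 0 0 0 0" --pt "0.5 0.9 0 0 0 0 0" --pt "0.5 0.9 0 0 0 0 0" --pt "0.5 0.9 0 0 0 0 0"

```text
clock: 10.35
position: [0.4933, -0.1171, 0.2152]
ee_rot: [-2.386, -2.041, 0.002]
force: [-0.2, 0.2, -2.4]
width: 0.649
gripper_force: 30.0
```

Request:
carry_out --pt "0.5 0.9 0 0 0 0 0" --pt "0.5 0.9 0 0 0 0 0" --pt "0.5 0.9 0 0 0 0 0" --pt "0.5 0.9 0 0 0 0 0" --pt "0.5 0.9 0 0 0 0 0" --pt "0.5 0.9 0 0 0 0 0" --pt "0.5 0.9 0 0 0 0 0" --pt "0.5 0.9 0 0 0 0 0"

```text
clock: 11.15
position: [0.521, 0.0603, 0.2151]
ee_rot: [-2.387, -2.041, 0.003]
force: [-0.5, -0.0, -1.8]
width: 0.651
gripper_force: 30.0
```

Request:
carry_out --pt "0.5 0.9 0 0 0 0 0" --pt "0.5 0.9 0 0 0 0 0" --pt "0.5 0.5 0 0 0 0 0" --pt "0.5 0 0 0 0 0 0" --pt "0.5 0 0 0 0 0 0"

```text
clock: 11.65
position: [0.5306, 0.1147, 0.2158]
ee_rot: [2.388, 2.041, -0.002]
force: [0.0, -0.4, -2.3]
width: 0.649
gripper_force: 30.0
```

```bash
python3 - <<'E'
from h import *
s=arm.observe();print(s['width'],s['force'],s['clock'],s['position'])
plan([.5288,.115,.110],-.155,6)
snap('scene','s1.png')
E
```

```text
0.6486869749060221 [ 0.03541913 -0.36150004 -2.33732209] 11.65 [0.53062368 0.11470376 0.21578747]
tilt 0.07 yaw -0.1563 d [-0.0018  0.0003 -0.1058] 0.001
[0.0, -0.01, 0.71] -0.0
[0.0, -0.01, 0.71] -0.0
[0.0, -0.01, 0.71] -0.0
[0.0, -0.01, 0.71] -0.0
[0.0, -0.01, 0.71] -0.0
[0.0, -0.01, 0.71] -0.0
```

View pics/s1.png

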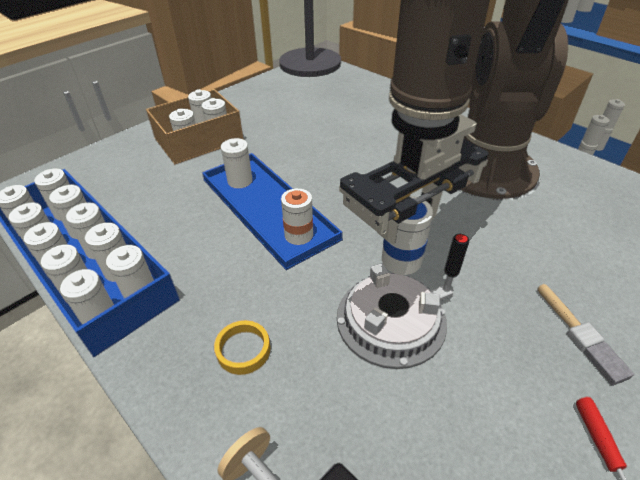

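Canister held above the chuck, with its foot at about (402,270) and all three jaws open. Lowering.

Request:
carry_out --pt "0.5 0 -0.04 0.5 0 0 0" --pt "0.5 0 -0.03 0.7 0 0 0" --pt "0.5 0 0 0.7 0 0 0" --pt "0.5 0 0 0.7 0 0 0" --pt "0.5 0 0 0.7 0 0 0" --pt "0.5 0 0 0.5 0 0 0" --pt "0.5 0 0 0.2 0 0 0" --pt "0.5 0 0 0 0 0 0"

```text
clock: 12.5
position: [0.529, 0.1153, 0.1156]
ee_rot: [-2.388, -2.04, 0.002]
force: [0.8, -0.1, -2.6]
width: 0.649
gripper_force: 30.0
```

Request:
carry_out --pt "0.5 0 0 0.08 0 0 0" --pt "0.5 0 0 0.08 0 0 0" --pt "0.5 0 0 0 0 0 0"

```text
clock: 12.8
position: [0.5296, 0.1159, 0.1125]
ee_rot: [2.388, 2.042, 0.001]
force: [0.1, 0.0, -3.4]
width: 0.652
gripper_force: 30.0
```

Request:
carry_out --pt "0.5 0 0 0.08 0 0 0" --pt "0.5 0 0 0.08 0 0 0" --pt "0.5 0 0 0 0 0 0"

```text
clock: 13.1
position: [0.5292, 0.1159, 0.108]
ee_rot: [-2.388, -2.042, 0.0]
force: [0.4, -0.2, -2.9]
width: 0.65
gripper_force: 30.0
```

Request:
carry_out --pt "0.5 0 0 0.06 0 0 0" --pt "0.5 0 0 0 0 0 0"

```text
clock: 13.3
position: [0.5294, 0.1158, 0.1066]
ee_rot: [-2.388, -2.041, 0.0]
force: [-1.3, 0.1, -1.9]
width: 0.649
gripper_force: 30.0
```

Request:
carry_out --pt "0.5 0 0 0.06 0 0 0" --pt "0.5 0 0 0 0 0 0"

```text
clock: 13.5
position: [0.5298, 0.1158, 0.1059]
ee_rot: [2.388, 2.041, 0.001]
force: [-2.0, -0.8, 5.8]
width: 0.653
gripper_force: 30.0
```

Request:
carry_out --pt "0.5 0 0 0.04 0 0 0" --pt "0.5 0 0 0 0 0 0"

```text
clock: 13.7
position: [0.53, 0.1158, 0.1058]
ee_rot: [-2.388, -2.041, -0.002]
force: [-4.0, -1.4, 17.7]
width: 0.646
gripper_force: 30.0
```

Request:
carry_out --pt "0.5 0 0 -0.04 0 0 0" --pt "0.5 0 0 0 0 0 0" --pt "0.8 0 0 0 0 0 0" --pt "0.9 0 0 0 0 0 0" --pt "1 0 0 0 0 0 0" --pt "1 0 0 0 0 0 0" --pt "1 0 0 0 0 0 0"

```text
clock: 14.4
position: [0.5294, 0.1159, 0.1052]
ee_rot: [2.388, 2.042, -0.0]
force: [0.3, -1.3, -0.3]
width: 0.988
gripper_force: 0.0
```

Request:
carry_out --pt "1 0 0 -0.3 0 0 0" --pt "1 0 0 -0.6 0 0 0" --pt "1 0 0 -0.9 0 0 0" --pt "1 0 0 -0.9 0 0 0" --pt "1 0 0 -0.9 0 0 0" --pt "1 0 0 -0.9 0 0 0" --pt "1 0 0 -0.9 0 0 0" --pt "1 0 0 -0.9 0 0 0"

```text
clock: 15.2
position: [0.5293, 0.1156, 0.2643]
ee_rot: [2.388, 2.041, 0.001]
force: [1.2, -0.1, 0.3]
width: 1.001
gripper_force: 0.0
```

```bash
python3 - <<'E'
from h import *
s=arm.observe();print(s['position'],yaw(s),s['force'],s['width'],s['joints'].round(3))
im=snap('wrist','w5.png'); px=im['pixels'].astype(int); r,g,b=px[...,0],px[...,1],px[...,2]
P,uv=pts(im,np.arange(480)[:,None]*np.ones((1,640))<300)
q=(P[:,2]>.14)&(P[:,2]<.165)&(np.hypot(P[:,0]-.529,P[:,1]-.115)<.06); (x,y),ra=cv2.minEnclosingCircle(P[abs(P[:,2]-.145)<.004][:,:2].astype(np.float32)); print('lid',x,y,ra,P[q].mean(0),P[P[:,2]>.153].mean(0))
m=(r>g+80)&(r>b+80); m[300:]=0
if m.sum()>50:
  v,u=np.nonzero(m); print('red',m.sum(),onplane(im,[(u.mean(),v.mean())],.155))
E
```

```text
[0.52930433 0.11563958 0.26427   ] -0.15638869021862356 [ 1.20828152 -0.07508152  0.27736555] 1.0008119676771396 [-0.789  0.29   0.62   1.759 -0.183  1.15  -0.271]
lid 0.49042046070098877 0.13649916648864746 0.07305316627025604 [0.52933884 0.11789262 0.14683691] [0.49840468 0.14045089 0.23970624]
red 614 [[0.42649691 0.1545407  0.155     ]]
```

View pics/w5.png

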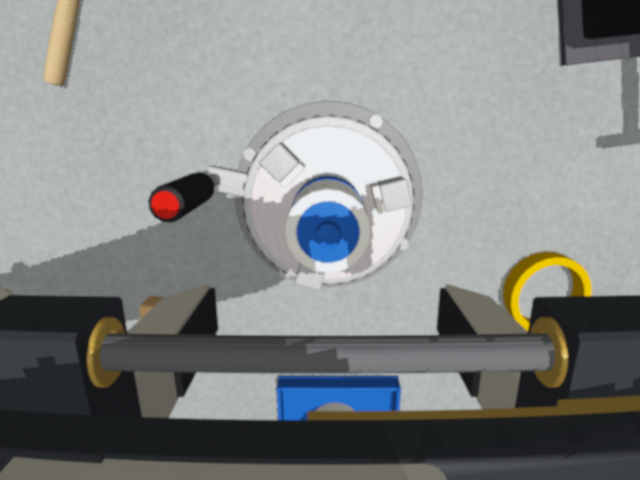

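Wrist view: the canister stands centred, with its knob at (328,232), and the crank grip's top is at (166,205). Next I'll go over the grip with the closing line tangential.

```bash
python3 - <<'E'
from h import *
plan([.4266,.1544,.225],1.204,15)
E
```

```text
tilt 0.3 yaw -0.1567 d [-0.1045  0.0386 -0.0427] 1.361
[0.06, -0.29, 0.11] -0.91
[0.08, -0.28, 0.11] -0.91
[0.11, -0.28, 0.11] -0.91
[0.13, -0.26, 0.11] -0.91
[0.16, -0.25, 0.11] -0.91
[0.18, -0.24, 0.11] -0.91
[0.2, -0.22, 0.11] -0.91
[0.22, -0.2, 0.11] -0.91
[0.24, -0.18, 0.11] -0.91
[0.25, -0.16, 0.11] -0.91
[0.27, -0.13, 0.11] -0.91
[0.28, -0.11, 0.11] -0.91
[0.29, -0.08, 0.11] -0.91
[0.29, -0.06, 0.11] -0.91
[0.3, -0.03, 0.11] -0.91
```

Request:
carry_out --pt "1 0.06 -0.29 0.11 0 0 -0.91" --pt "1 0.08 -0.28 0.11 0 0 -0.91" --pt "1 0.11 -0.28 0.11 0 0 -0.91" --pt "1 0.13 -0.26 0.11 0 0 -0.91" --pt "1 0.16 -0.25 0.11 0 0 -0.91" --pt "1 0.18 -0.24 0.11 0 0 -0.91" --pt "1 0.2 -0.22 0.11 0 0 -0.91" --pt "1 0.22 -0.2 0.11 0 0 -0.91"

```text
clock: 16.05
position: [0.4735, 0.1361, 0.241]
ee_rot: [1.5, 2.76, 0.0]
force: [0.8, 0.1, -0.1]
width: 0.998
gripper_force: 0.0
```

Request:
carry_out --pt "1 0.24 -0.18 0.11 0 0 -0.91" --pt "1 0.25 -0.16 0.11 0 0 -0.91" --pt "1 0.27 -0.13 0.11 0 0 -0.91" --pt "1 0.28 -0.11 0.11 0 0 -0.91" --pt "1 0.29 -0.08 0.11 0 0 -0.91" --pt "1 0.29 -0.06 0.11 0 0 -0.91" --pt "1 0.3 -0.03 0.11 0 0 -0.91" --pt "1 0 0 0 0 0 0"

```text
clock: 16.85
position: [0.4238, 0.1544, 0.2216]
ee_rot: [-0.562, -3.09, -0.0]
force: [-0.1, -0.4, -0.6]
width: 1.003
gripper_force: 0.0
```

```bash
python3 - <<'E'
from h import *
s=arm.observe();print(s['joints'].round(3))
plan([.4266,.1544,.114],1.204,6)
im=snap('wrist'); px=im['pixels'].astype(int); r,g,b=px[...,0],px[...,1],px[...,2]
m=(r>g+80)&(r>b+80); v,u=np.nonzero(m); print(m.sum(),u.mean(),v.mean(),v.max(),onplane(im,[(u.mean(),v.mean())],.155))
E
```

```text
[-0.764  0.15   0.34   2.004 -0.06   0.997  0.816]
tilt 0.03 yaw 1.211 d [ 0.0028  0.     -0.1076] -0.007
[-0.02, 0.01, 0.72] 0.01
[-0.02, 0.01, 0.72] 0.01
[-0.02, 0.01, 0.72] 0.01
[-0.02, 0.01, 0.72] 0.01
[-0.02, 0.01, 0.72] 0.01
[-0.02, 0.01, 0.72] 0.01
1664 484.21274038461536 202.12259615384616 280 [[0.42324185 0.2465609  0.155     ]]
```

Request:
carry_out --pt "1 -0.06 0.02 0.6 0 0 0.05" --pt "1 -0.06 0.02 0.8 0 0 0" --pt "1 0 0 0.8 0 0 0" --pt "1 0 0 0.8 0 0 0" --pt "1 0 0 0.8 0 0 0" --pt "1 0 0 0.5 0 0 0" --pt "1 0 0 0 0 0 0"

```text
clock: 17.6
position: [0.4274, 0.1535, 0.1129]
ee_rot: [-0.577, -3.087, 0.003]
force: [-0.7, 0.3, 0.3]
width: 1.0
gripper_force: 0.0
```

Request:
carry_out --pt "0.1 0 0 0 0 0 0" --pt "0.1 0 0 0 0 0 0" --pt "0.1 0 0 0 0 0 0" --pt "0.1 0 0 0 0 0 0" --pt "0.1 0 0 0 0 0 0" --pt "0.1 0 0 0 0 0 0" --pt "0.1 0 0 0 0 0 0" --pt "0.1 0 0 0 0 0 0" --squeeze 25

```text
clock: 18.4
position: [0.4278, 0.1542, 0.114]
ee_rot: [-0.573, -3.089, -0.0]
force: [-0.0, -0.6, 0.1]
width: 0.349
gripper_force: 0.0
```

```bash
cat > arc.py <<'E'
from h import *
import sys
C=np.array([.5288,.115]); s=arm.observe(); p=np.array(s['position'])[:2]; a=yaw(s)
th=np.arctan2(*(p-C)[::-1]); print('theta',th.round(4),'rad',np.hypot(*(p-C)).round(4),'yaw',a.round(4),'th-pi/2-yaw',(th-np.pi/2-a).round(4),'z',s['position'][2].round(4),'F',s['force'].round(1),s['clock'],s['width'])
u=np.array([np.cos(th),np.sin(th)]); tcw=np.array([u[1],-u[0]]); print('F_cw',(s['force'][:2]@tcw).round(2),'F_rad',(s['force'][:2]@u).round(2))
for d in (.02,.05,.1):
    q=C+.110*np.array([np.cos(th-d),np.sin(th-d)])-p
    print(d,'x',round(q@[-np.sin(a),np.cos(a)]/.025,3),'y',round(q@[np.cos(a),np.sin(a)]/.025,3))
E
python3 arc.py
```

```text
theta 2.7714 rad 0.1084 yaw 1.2039 th-pi/2-yaw -0.0033 z 0.114 F [-0.  -0.6  0.1] 18.4 0.3487788904715421
F_cw -0.57 F_rad -0.18
0.02 x 0.064 y 0.088
0.05 x 0.058 y 0.22
0.1 x 0.041 y 0.439
```

Request:
carry_out --pt "0.1 0 0 0 0 0 0" --pt "0.1 0 0 0 0 0 0" --pt "0.1 0 0 0 0 0 0"

```text
clock: 18.7
position: [0.4278, 0.1543, 0.114]
ee_rot: [0.573, 3.089, 0.0]
force: [-0.5, 0.2, -0.1]
width: 0.278
gripper_force: 25.0
```

Request:
carry_out --pt "0.1 0 0.22 0 0 0 0.5" --pt "0.1 0 0.22 0 0 0 0.5" --pt "0.1 -0.01 0.22 0 0 0 0.5" --pt "0.1 0 0 0 0 0 0"

```text
clock: 19.1
position: [0.4351, 0.1697, 0.114]
ee_rot: [0.803, 3.037, 0.0]
force: [0.9, 1.4, -1.3]
width: 0.277
gripper_force: 25.0
```

```bash
python3 arc.py
```

```text
theta 2.6134 rad 0.1085 yaw 1.0536 th-pi/2-yaw -0.011 z 0.114 F [ 0.9  1.4 -1.3] 19.1 0.2765806435689416
F_cw 1.65 F_rad -0.09
0.02 x 0.057 y 0.089
0.05 x 0.051 y 0.22
0.1 x 0.032 y 0.44
```

Request:
carry_out --pt "0.1 0 0.22 0 0 0 0.5" --pt "0.1 -0.01 0.22 0 0 0 0.5" --pt "0.1 0 0.22 0 0 0 0.5" --pt "0.1 -0.01 0.22 0 0 0 0.5" --pt "0.1 0 0.22 0 0 0 0.5" --pt "0.1 -0.01 0.22 0 0 0 0.5" --pt "0.1 0 0.22 0 0 0 0.5" --pt "0.1 -0.01 0.22 0 0 0 0.5"

```text
clock: 19.9
position: [0.463, 0.2019, 0.114]
ee_rot: [-1.39, -2.817, 0.001]
force: [-1.6, -0.3, 1.7]
width: 0.279
gripper_force: 25.0
```

```bash
python3 arc.py
```

```text
theta 2.2189 rad 0.109 yaw 0.6537 th-pi/2-yaw -0.0056 z 0.114 F [-1.6 -0.3  1.7] 19.9 0.2786684776844209
F_cw -1.4 F_rad 0.74
0.02 x 0.039 y 0.088
0.05 x 0.033 y 0.22
0.1 x 0.015 y 0.439
```

Request:
carry_out --pt "0.1 0 0.22 0 0 0 0.5" --pt "0.1 -0.01 0.22 0 0 0 0.5" --pt "0.1 0 0.22 0 0 0 0.5" --pt "0.1 0 0 0 0 0 0"

```text
clock: 20.3
position: [0.4776, 0.2114, 0.114]
ee_rot: [1.597, 2.705, 0.001]
force: [2.2, 1.0, -0.1]
width: 0.281
gripper_force: 25.0
```

Request:
carry_out --pt "0.1 0 0.09 0 0 0 0.2" --pt "0.1 0 0.09 0 0 0 0.2" --pt "0.1 0 0 0 0 0 0"

```text
clock: 20.6
position: [0.4811, 0.2133, 0.114]
ee_rot: [1.652, 2.672, 0.0]
force: [-0.6, -0.9, 1.9]
width: 0.28
gripper_force: 25.0
```

```bash
python3 arc.py
```

```text
theta 2.0226 rad 0.1093 yaw 0.4635 th-pi/2-yaw -0.0117 z 0.114 F [-0.6 -0.9  1.9] 20.6 0.2802057070969649
F_cw -0.93 F_rad -0.6
0.02 x 0.026 y 0.088
0.05 x 0.02 y 0.22
0.1 x 0.001 y 0.439
```

Request:
carry_out --pt "0.1 0 0.09 0 0 0 0.2" --pt "0.1 0 0.09 0 0 0 0.2"

```text
clock: 20.8
position: [0.485, 0.2152, 0.114]
ee_rot: [-1.706, -2.638, 0.001]
force: [-1.5, -1.5, 3.6]
width: 0.278
gripper_force: 25.0
```

Request:
carry_out --pt "0.1 0 0.09 0 0 0 0.2" --pt "0.1 0 0.09 0 0 0 0.2"

```text
clock: 21.0
position: [0.4893, 0.217, 0.114]
ee_rot: [-1.759, -2.603, 0.0]
force: [-1.3, -3.2, 4.4]
width: 0.281
gripper_force: 25.0
```

```bash
python3 arc.py
```

```text
theta 1.9404 rad 0.1094 yaw 0.382 th-pi/2-yaw -0.0124 z 0.114 F [-1.3 -3.2  4.4] 21.0 0.2807980820770858
F_cw -2.34 F_rad -2.55
0.02 x 0.021 y 0.088
0.05 x 0.014 y 0.22
0.1 x -0.005 y 0.439
```

Request:
carry_out --pt "0.1 0.01 0.09 0 0 0 0.2" --pt "0.1 0 0.09 0 0 0 0.2"

```text
clock: 21.2
position: [0.4935, 0.2186, 0.114]
ee_rot: [1.811, 2.567, -0.001]
force: [-1.8, -4.2, 5.0]
width: 0.279
gripper_force: 25.0
```

Request:
carry_out --pt "0.1 0.01 0.09 0 0 0 0.2"

```text
clock: 21.3
position: [0.4956, 0.2194, 0.114]
ee_rot: [1.837, 2.548, -0.001]
force: [-1.6, -6.5, 5.0]
width: 0.279
gripper_force: 25.0
```

```bash
python3 arc.py
```

```text
theta 1.8789 rad 0.1096 yaw 0.3216 th-pi/2-yaw -0.0135 z 0.114 F [-1.6 -6.5  5. ] 21.3 0.2790346509981927
F_cw -3.52 F_rad -5.74
0.02 x 0.016 y 0.088
0.05 x 0.009 y 0.22
0.1 x -0.01 y 0.439
```

Request:
carry_out --pt "0.1 -0.03 0.09 0 0 0 0.2" --pt "0.1 -0.01 0.09 0 0 0 0.2"

```text
clock: 21.5
position: [0.4998, 0.2207, 0.114]
ee_rot: [-1.887, -2.511, 0.0]
force: [-3.0, -3.1, 5.6]
width: 0.277
gripper_force: 25.0
```

```bash
python3 arc.py
```

```text
theta 1.8383 rad 0.1096 yaw 0.2822 th-pi/2-yaw -0.0146 z 0.114 F [-3.  -3.1  5.6] 21.5 0.2770989479067958
F_cw -3.68 F_rad -2.2
0.02 x 0.014 y 0.088
0.05 x 0.007 y 0.22
0.1 x -0.012 y 0.439
```

Request:
carry_out --pt "0.1 -0.02 0.09 0 0 0 0.2" --pt "0.1 -0.01 0.09 0 0 0 0.2"

```text
clock: 21.7
position: [0.5041, 0.2218, 0.114]
ee_rot: [-1.936, -2.473, -0.0]
force: [-4.5, 0.2, 5.1]
width: 0.278
gripper_force: 25.0
```

Request:
carry_out --pt "0.1 -0.01 0.09 0 0 0 0.2"

```text
clock: 21.8
position: [0.5063, 0.2224, 0.114]
ee_rot: [-1.96, -2.454, -0.001]
force: [-4.5, 0.1, 5.6]
width: 0.28
gripper_force: 25.0
```

```bash
python3 arc.py
```

```text
theta 1.7777 rad 0.1097 yaw 0.2228 th-pi/2-yaw -0.016 z 0.114 F [-4.5  0.1  5.6] 21.8 0.28012224873393354
F_cw -4.42 F_rad 1.05
0.02 x 0.01 y 0.088
0.05 x 0.003 y 0.22
0.1 x -0.017 y 0.439
```

Request:
carry_out --pt "0.1 0 0.09 0 0 0 0.2" --pt "0.1 -0.01 0.09 0 0 0 0.2"

```text
clock: 22.0
position: [0.5106, 0.2232, 0.114]
ee_rot: [-2.008, -2.414, -0.001]
force: [-5.2, 1.1, 5.4]
width: 0.276
gripper_force: 25.0
```

Request:
carry_out --pt "0.1 0 0.09 0 0 0 0.2"

```text
clock: 22.1
position: [0.5129, 0.2236, 0.114]
ee_rot: [-2.032, -2.394, -0.0]
force: [-5.4, 0.4, 6.0]
width: 0.278
gripper_force: 25.0
```

```bash
python3 arc.py
```

```text
theta 1.7165 rad 0.1098 yaw 0.163 th-pi/2-yaw -0.0173 z 0.114 F [-5.4  0.4  6. ] 22.1 0.2782558140697938
F_cw -5.31 F_rad 1.18
0.02 x 0.006 y 0.088
0.05 x -0.0 y 0.22
0.1 x -0.021 y 0.439
```

Request:
carry_out --pt "0.1 0 0.09 0 0 0 0.2"

```text
clock: 22.2
position: [0.515, 0.224, 0.114]
ee_rot: [-2.056, -2.373, -0.0]
force: [-4.6, 0.4, 5.0]
width: 0.283
gripper_force: 25.0
```

Request:
carry_out --pt "0.1 -0.01 0.09 0 0 0 0.2"

```text
clock: 22.3
position: [0.5172, 0.2242, 0.114]
ee_rot: [-2.079, -2.353, -0.0]
force: [-5.3, 0.8, 6.3]
width: 0.279
gripper_force: 25.0
```

Request:
carry_out --pt "0.1 0 0.09 0 0 0 0.2"

```text
clock: 22.4
position: [0.5193, 0.2245, 0.114]
ee_rot: [-2.103, -2.332, -0.0]
force: [-5.7, 0.1, 8.1]
width: 0.277
gripper_force: 25.0
```

```bash
python3 arc.py
```

```text
theta 1.6569 rad 0.1099 yaw 0.1032 th-pi/2-yaw -0.017 z 0.114 F [-5.7  0.1  8.1] 22.4 0.27715649215388716
F_cw -5.68 F_rad 0.62
0.02 x 0.002 y 0.088
0.05 x -0.005 y 0.22
0.1 x -0.025 y 0.439
```

Request:
carry_out --pt "0.1 0 0.09 0 0 0 0.2"

```text
clock: 22.5
position: [0.5212, 0.2246, 0.114]
ee_rot: [-2.125, -2.31, 0.001]
force: [-8.0, -1.0, 10.5]
width: 0.277
gripper_force: 25.0
```

Request:
carry_out --pt "0.1 0 0.07 0 0 0 0.15"

```text
clock: 22.6
position: [0.5225, 0.2248, 0.114]
ee_rot: [-2.142, -2.294, 0.002]
force: [-10.4, -0.5, 12.1]
width: 0.277
gripper_force: 25.0
```

Request:
carry_out --pt "0.1 0 0 0 0 0 0"

```text
clock: 22.7
position: [0.5226, 0.2248, 0.114]
ee_rot: [-2.142, -2.295, 0.002]
force: [-8.6, -0.4, 9.5]
width: 0.281
gripper_force: 25.0
```

Request:
carry_out --pt "0.1 0 0.03 0 0 0 0.05" --pt "0.1 0 0 0 0 0 0"

```text
clock: 22.9
position: [0.5229, 0.2248, 0.1139]
ee_rot: [-2.147, -2.289, 0.002]
force: [-10.1, 0.1, 11.8]
width: 0.278
gripper_force: 25.0
```

```bash
python3 arc.py; python3 - <<'E'
from h import *
snap('scene','s2.png')
E
```

```text
theta 1.6245 rad 0.11 yaw 0.0644 th-pi/2-yaw -0.0107 z 0.1139 F [-10.1   0.1  11.8] 22.9 0.27826228732663955
F_cw -10.09 F_rad 0.6
0.02 x 0.0 y 0.088
0.05 x -0.006 y 0.22
0.1 x -0.025 y 0.439
```

View pics/s2.png

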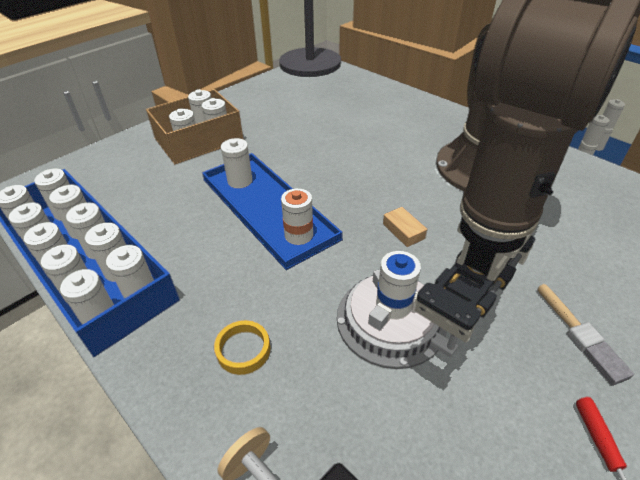

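Scene view: the canister is upright at (399,290) with the jaws in contact. The crank force is about 10 N, so I'll press slightly further before letting go.

Request:
carry_out --pt "0.1 0 0.05 0 0 0 0.1" --pt "0.1 0 0 0 0 0 0"

```text
clock: 23.15
position: [0.5239, 0.2248, 0.1139]
ee_rot: [-2.158, -2.278, 0.003]
force: [-11.6, -1.0, 12.5]
width: 0.277
gripper_force: 25.0
```

Request:
carry_out --pt "0.1 0 0.03 0 0 0 0.05" --pt "0.1 0 0 0 0 0 0"

```text
clock: 23.35
position: [0.5243, 0.2248, 0.1139]
ee_rot: [-2.163, -2.273, 0.004]
force: [-12.7, -1.5, 14.1]
width: 0.279
gripper_force: 25.0
```

Snug, at about 10 N above the friction level. Let go of the crank and retreat straight up.

Request:
carry_out --pt "1 0 0 0 0 0 0" --pt "1 0 0 0 0 0 0" --pt "1 0 0 0 0 0 0" --pt "1 0 0 0 0 0 0" --pt "1 0 0 0 0 0 0" --pt "1 0 0 0 0 0 0" --pt "1 0 0 0 0 0 0" --pt "1 0 0 0 0 0 0"

```text
clock: 24.15
position: [0.5268, 0.2238, 0.114]
ee_rot: [2.166, 2.275, 0.0]
force: [-0.6, 0.4, -0.0]
width: 0.926
gripper_force: 0.0
```

Request:
carry_out --pt "1 0 0 -0.4 0 0 0" --pt "1 0 0 -0.8 0 0 0" --pt "1 0 0 -0.8 0 0 0" --pt "1 0 0 -0.8 0 0 0" --pt "1 0 0 -0.8 0 0 0" --pt "1 0 0 -0.8 0 0 0" --pt "1 0 0 -0.8 0 0 0" --pt "1 0 0 -0.8 0 0 0"

```text
clock: 24.95
position: [0.5268, 0.2235, 0.2657]
ee_rot: [2.167, 2.275, 0.001]
force: [0.5, -0.1, 1.0]
width: 0.998
gripper_force: 0.0
```

Request:
carry_out --pt "1 0 0 -0.4 0 0 0" --pt "1 0 -0.5 0 0 0 0" --pt "1 0 -0.5 0 0 0 0" --pt "1 0 0 0 0 0 0" --pt "1 0 0 0 0 0 0"

```text
clock: 25.45
position: [0.5007, 0.2227, 0.2734]
ee_rot: [-2.165, -2.276, 0.001]
force: [0.5, -1.0, -0.4]
width: 1.002
gripper_force: 0.0
```

```bash
python3 - <<'E'
from h import *
s=arm.observe();print(s['position'],s['force'],s['clock'])
for n,box in(('scene',(370,430,250,320)),('wrist',None)):
    im=snap(n,'f_%s.png'%n); px=im['pixels'].astype(int); r,g,b=px[...,0],px[...,1],px[...,2]
    P,uv=pts(im,np.ones(r.shape,bool))
    q=(P[:,2]>.142)&(P[:,2]<.149)&(np.hypot(P[:,0]-.529,P[:,1]-.115)<.05)
    k=(P[:,2]>.153)&(P[:,2]<.162)&(np.hypot(P[:,0]-.529,P[:,1]-.115)<.03)
    if q.sum()>50: print(n,'lid',cv2.minEnclosingCircle(P[q][:,:2].astype(np.float32)),np.median(P[q],0),'knob',P[k].mean(0))
    m=(r>g+80)&(r>b+80)&(P.shape[0]>0); R_=P[(r>g+80)[uv[:,1],uv[:,0]]&(r>b+80)[uv[:,1],uv[:,0]]]; R_=R_[(R_[:,2]>.14)&(R_[:,2]<.17)&(np.hypot(R_[:,0]-.529,R_[:,1]-.115)<.15)]; print(n,'red',len(R_),R_.mean(0) if len(R_) else '')
    jj=(P[:,2]>.069)&(P[:,2]<.077)&(np.hypot(P[:,0]-.529,P[:,1]-.115)<.08); mm=np.zeros(r.shape,np.uint8); mm[uv[jj,1],uv[jj,0]]=1
    nl,l,st,ce=cv2.connectedComponentsWithStats(mm)
    for i in range(1,nl):
        if st[i,4]>60: Q,_=pts(im,l==i); print('jaw',Q.mean(0).round(4),np.hypot(*(Q[:,:2]-[.5288,.115]).T).min().round(4))
E
```

```text
[0.50070713 0.22266659 0.27339203] [ 0.51135297 -0.98375388 -0.39088616] 25.45
scene lid ((0.5306844115257263, 0.1147051602602005), 0.030802102759480476) [0.53597403 0.11950509 0.14586264] knob [0.53178779 0.11643909 0.15696993]
scene red 83 [0.51945263 0.22393207 0.15609533]
jaw [0.545  0.1345 0.0736] 0.0293
wrist lid ((0.529033362865448, 0.11496049910783768), 0.03055165335536003) [0.52967201 0.09930452 0.14547148] knob [0.52960396 0.11173944 0.15728603]
wrist red 556 [0.51868496 0.22426487 0.15591707]
jaw [0.5067 0.1505 0.0738] 0.028
jaw [0.5741 0.1211 0.0737] 0.0307
```

View pics/f_wrist.png

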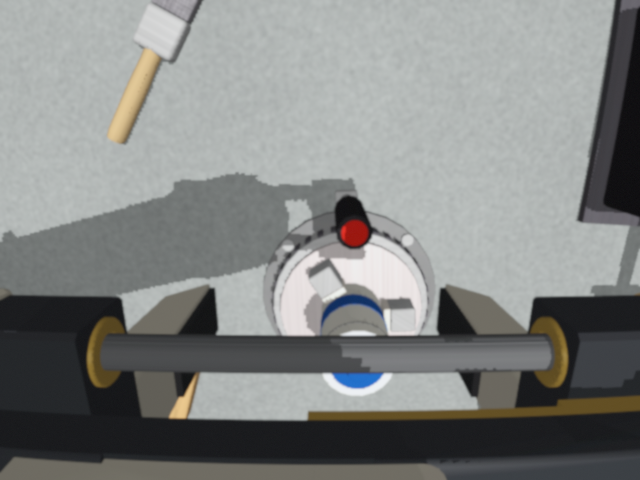

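Wrist view: the grip's red top is at (355,233), and the canister's lid measures on-axis at (0.529, 0.115). The grip sits about 5 mm behind where the tool ended, so I'll regrip and check that the jaws really bear.

```bash
python3 - <<'E'
from h import *
plan([.5188,.2242,.114],.095,8)
E
```

```text
tilt 0.03 yaw 0.0491 d [ 0.0172  0.0017 -0.1596] 0.046
[0.0, 0.09, 0.8] -0.06
[0.0, 0.09, 0.8] -0.06
[0.0, 0.09, 0.8] -0.06
[0.0, 0.09, 0.8] -0.06
[0.0, 0.09, 0.8] -0.06
[0.0, 0.09, 0.8] -0.06
[0.0, 0.09, 0.8] -0.06
[0.0, 0.09, 0.8] -0.06
```

Request:
carry_out --pt "1 0 0.3 0.7 0 0 -0.25" --pt "1 0.02 0.3 0.9 0 0 -0.25" --pt "1 0.02 0.1 0.9 0 0 0" --pt "1 0 0 0.9 0 0 0" --pt "1 0 0 0.9 0 0 0" --pt "1 0 0 0.9 0 0 0" --pt "1 0 0 0.9 0 0 0" --pt "1 0 0 0.3 0 0 0"

```text
clock: 26.35
position: [0.5181, 0.224, 0.1117]
ee_rot: [-2.109, -2.328, 0.005]
force: [-0.3, 0.6, -0.0]
width: 1.003
gripper_force: 0.0
```

Request:
carry_out --pt "0.5 0 0 0 0 0 0" --pt "0.35 0 0 0 0 0 0" --pt "0.35 0 0 0 0 0 0" --pt "0.35 0 0 0 0 0 0" --pt "0.35 0 0 0 0 0 0" --pt "0.35 0 0 0 0 0 0" --pt "0.35 0 0 0 0 0 0"

```text
clock: 27.05
position: [0.5192, 0.2247, 0.1142]
ee_rot: [2.109, 2.329, 0.001]
force: [-0.6, 0.6, 0.1]
width: 0.442
gripper_force: 0.0
```

```bash
python3 arc.py
```

```text
theta 1.6582 rad 0.1102 yaw 0.099 th-pi/2-yaw -0.0116 z 0.1142 F [-0.6  0.6  0.1] 27.05 0.4418004577194911
F_cw -0.54 F_rad 0.69
0.02 x -0.008 y 0.088
0.05 x -0.014 y 0.22
0.1 x -0.033 y 0.439
```

Request:
carry_out --pt "0.1 0 0 0 0 0 0" --pt "0.1 0 0 0 0 0 0" --pt "0.1 0 0 0 0 0 0" --pt "0.1 0 0 0 0 0 0" --pt "0.1 0 0 0 0 0 0" --pt "0.1 0 0 0 0 0 0"

```text
clock: 27.65
position: [0.5192, 0.2247, 0.114]
ee_rot: [2.109, 2.329, 0.0]
force: [0.0, 0.0, -0.1]
width: 0.278
gripper_force: 25.0
```

Request:
carry_out --pt "0.1 0 0.06 0 0 0 0.1"

```text
clock: 27.75
position: [0.5199, 0.2248, 0.114]
ee_rot: [-2.12, -2.317, 0.002]
force: [-4.4, -1.1, 5.1]
width: 0.28
gripper_force: 25.0
```

Request:
carry_out --pt "0.1 0 0.06 0 0 0 0.1"

```text
clock: 27.85
position: [0.5211, 0.2249, 0.114]
ee_rot: [-2.132, -2.306, 0.002]
force: [-7.3, -1.6, 7.5]
width: 0.274
gripper_force: 25.0
```

Request:
carry_out --pt "0.1 0 0 0 0 0 0" --pt "0.1 0 0 0 0 0 0"

```text
clock: 28.05
position: [0.5212, 0.2249, 0.114]
ee_rot: [-2.132, -2.306, 0.002]
force: [-4.8, 0.3, 6.2]
width: 0.276
gripper_force: 25.0
```

Request:
carry_out --pt "0.1 0 0.08 0 0 0 0.1" --pt "0.1 0 0.08 0 0 0 0.1"

```text
clock: 28.25
position: [0.5237, 0.2251, 0.1139]
ee_rot: [-2.153, -2.283, 0.005]
force: [-13.5, -1.4, 14.5]
width: 0.274
gripper_force: 25.0
```

Request:
carry_out --pt "0.1 0 0.06 0 0 0 0.1" --pt "0.1 0 0 0 0 0 0"

```text
clock: 28.45
position: [0.5248, 0.2252, 0.1139]
ee_rot: [-2.164, -2.272, 0.006]
force: [-12.9, -1.1, 13.1]
width: 0.28
gripper_force: 25.0
```

Request:
carry_out --pt "0.1 0 0.06 0 0 0 0.05" --pt "0.1 0 0 0 0 0 0"

```text
clock: 28.65
position: [0.5256, 0.2252, 0.1138]
ee_rot: [-2.169, -2.266, 0.008]
force: [-16.7, -1.5, 16.3]
width: 0.28
gripper_force: 25.0
```

Request:
carry_out --pt "0.1 0 0 0 0 0 0" --pt "0.1 0 0 0 0 0 0" --pt "1 0 0 0 0 0 0" --pt "1 0 0 0 0 0 0" --pt "1 0 0 0 0 0 0" --pt "1 0 0 0 0 0 0" --pt "1 0 0 0 0 0 0" --pt "1 0 0 0 0 0 0"

```text
clock: 29.45
position: [0.5294, 0.2255, 0.114]
ee_rot: [2.172, 2.269, 0.001]
force: [-1.0, 0.7, -0.4]
width: 0.752
gripper_force: 0.0
```

Request:
carry_out --pt "1 0 0 0 0 0 0" --pt "1 0 0 0 0 0 0" --pt "1 0 0 -0.5 0 0 0" --pt "1 0 0 -0.8 0 0 0" --pt "1 0 0 -0.8 0 0 0" --pt "1 0 0 -0.8 0 0 0" --pt "1 0 0 -0.8 0 0 0" --pt "1 0 0 -0.8 0 0 0"

```text
clock: 30.25
position: [0.5292, 0.2252, 0.2283]
ee_rot: [2.172, 2.269, 0.001]
force: [0.2, 0.0, 0.4]
width: 0.999
gripper_force: 0.0
```

Request:
carry_out --pt "1 0 -0.5 -0.8 0 0 0" --pt "1 0 -0.5 -0.3 0 0 0" --pt "1 0 0 0 0 0 0" --pt "1 0 0 0 0 0 0"

```text
clock: 30.65
position: [0.5036, 0.2245, 0.2538]
ee_rot: [-2.171, -2.27, -0.0]
force: [-0.8, 0.1, -0.8]
width: 1.002
gripper_force: 0.0
```

```bash
python3 - <<'E'
from h import *
s=arm.observe();print(s['position'],s['force'],s['clock'])
for n in('scene','wrist'):
    im=snap(n); px=im['pixels'].astype(int)
    P,uv=pts(im,np.ones(px.shape[:2],bool)); c=px[uv[:,1],uv[:,0]]; d=np.hypot(P[:,0]-.529,P[:,1]-.115)
    q=(P[:,2]>.142)&(P[:,2]<.149)&(d<.05); print(n,'lid',cv2.minEnclosingCircle(P[q][:,:2].astype(np.float32)))
    R=P[(c[:,0]>c[:,1]+80)&(c[:,0]>c[:,2]+80)&(P[:,2]>.14)&(P[:,2]<.17)&(d<.15)].mean(0); print('red',R,np.arctan2(R[1]-.115,R[0]-.5288))
E
```

```text
[0.50364516 0.22452259 0.25383986] [-0.75017976  0.10690033 -0.77577341] 30.65
scene lid ((0.5302663445472717, 0.11530007421970367), 0.030877504497766495)
red [0.51858055 0.22365475 0.15612994] 1.664574778941343
wrist lid ((0.5297647714614868, 0.11471429467201233), 0.029898470267653465)
red [0.51868588 0.22420187 0.15603206] 1.6631513644145206
```

The crank came back to the same angle both times, where friction holds it against the jaws, and the canister is centred. Handing in.

```bash
python3 -c "
from cell import arm
print(arm.sign_off())"
```

```text
the job is handed in; nothing more can be done
None
```

I handed the job in at about 31 s; no verdict came back. The blue-banded canister stands upright on the chuck axis, the crank was tightened to about 17 N at the grip and released, and the other two canisters were left untouched. The force on each jaw after letting go was not measured. The crank returned to the same angle after both tightenings, and I estimate about 11 N per jaw.

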